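# Set the prop leg of a cookbook stand and close its cam lever

### The arm

A 6-joint arm with a two-finger parallel gripper is mounted at the origin on a cart in front of the work surface, level with it; the furniture and walls round the work are solid. World frame = base frame: x ahead of the robot, y to its left, z up, the work surface at z = 0. Lengths are in m, angles in rad, forces in N, time in s.
With the tool pointing down it reaches from about 0.325 to 0.9 m from the base axis. Payload 3.5 kg.
Tool frame: the origin (TCP) lies at the very end of the fingers, on their centre line; the grasp point (between the pads) lies 19 mm behind it; z points along the fingers, y is the direction in which the jaws open and shut (so a half turn about z gives the same grasp; the last joint's range is limited). The gripper opens to 85 mm and grips with 20 to 120 N. Pads are 22 mm wide; open, the fingers measure 114 mm over their backs; the gripper's body (76 mm by 85 mm) begins 54 mm behind the grasp point. The pads swing forward as they close: fully open they stand 13 mm farther back than shut.
Start: joints at [1.08, 0.276, -0.026, 1.268, 0, 1.467], TCP at [0.236, 0.579, 0.231] pointing down, gripper open.
Joint ranges: [-3.12, 3.12], [-0.85, 1.88], [-1.08, 1.24], [-1.95, 2.15], [-1.57, 1.53], [-3.14, 3.14]. Speed limits (rad/s): [2.57, 2.57, 3.14, 3.14, 3.14, 3.14].

### API

Orientations are given as [roll, pitch, yaw] about the fixed x, y, z axes, in that order (R = Rz(yaw) Ry(pitch) Rx(roll)).
In Python, from station import ctrl gives the robot as it stands.
- The arm moves only by the shell command python3 -m inch 'ROWS' [OPENING] [FORCE]. ROWS is JSON, a list of rows, each an object of numbers: "dx", "dy", "dz": the shift along the tool's x, y, z in cm; "wx", "wy", "wz": the turn, a rotation vector about the tool's x, y, z in rad. In form: [{"dx": .., "dy": .., "dz": .., "wx": .., "wy": .., "wz": ..}, ...]. A call has 1 to 20 rows; each row shifts and turns the commanded pose from where the row before left it, along the tool's axes as they then stand; what a row does not reach is not made up. A row lasts 1/10 s, in which the tool goes at most 50 mm and 8.59 degrees, less where a joint would pass 70% of its speed; a pose out of reach is approached as far as the arm can. A call is refused whole if a number of a shift passes 5 or a number of a turn 0.15, either way. A call with a gripper value outside its range is refused whole. OPENING is the closure, from -1 (fully open) to 1 (shut), so that 0 is half open, set as the call begins (- or left out, the last holds). The fingers move at their own pace and stop on an object; FORCE is the grip in N (left out, the last holds). Time passes only in rows, so rows that do not move let the fingers close. It gives the time, the measured TCP pose, the force and the opening at its end, in the units of the state.
- ctrl.sense(): the state, without advancing time (a new reading comes with each control period).
- ctrl.capture(name): name is "scene" or "top" or "wrist"; returns the picture (480x640x3 uint8, red, green, blue); there is no depth.
- ctrl.camera_model(name): a dict with "fx", "fy", "cx", "cy" (pixels), "camera_from_world" (4x4, takes a point from world to camera coordinates). Camera axes: x right, y up, looking along -z (the intrinsics and any distortion apply to the point x, -y, -z); pixel columns grow to the right and rows downward; lengths in m; the calibration is good to about 2 mm. A picture is of the moment at which its call begins: read the wrist's pose just before it. camera_model takes no time and is no camera call; for the wrist camera it gives the pose at the moment of the call.
- ctrl.job_done(): hands the job in, once; it reports no verdict.
The state is a dict: "time_s": time; "qpos": joint angles; "joint_vel": joint speeds; "joint_efforts": joint torques, N m; "eef_pos": TCP position; "eef_rot": TCP orientation; "ft_force": force on the tool from outside, world axes, zero at the start; "ft_torque": the same for the moment, N m; "opening": finger opening in m.
Only numpy, scipy, OpenCV 4.12 (cv2) and the standard library are available. Lean on these libraries where they do the work, as an engineer would, in place of code of your own. Each camera call takes 0.05 s, during which the arm holds its last target. There are 200 camera calls.

### The job

The cookbook stand lies face down: draw its spring-loaded sliding leg out by the wooden crossbar until the pointer on the leg lines up with the upright length mark beside the rail, and hold it there. Without letting the leg leave the mark, slide your hand along the crossbar to push the forked cam lever fully over to its stop. The clamp is worn and does not hold yet, so finish still holding the leg at the mark with the lever closed, and leave the mug, salt shaker and timer where they stand.

Things in the scene. Friction and masses are not known exactly. Their poses are not given: they have to be found in the camera images.
- stand: The cookbook stand, fixed to the worktop: a wooden panel 320 (x) x 180 (y) x 12 mm with two low aluminium rails along its x axis. Origin: centre of the underside; z up. Its position and yaw change from run to run.
- leg: Sliding leg; hold it by its crossbar, a pale wooden bar 14 (x) x 150 (y) x 26 (z) mm. Origin: the bar's middle, 69 mm above the worktop; axes as the stand's. Open below the bar (56 mm). Beside it in x only the lever stands above 48 mm. Fingers closing along x, near y = -40 mm, can slide along it to +y to push the lever; a few mm play is enough, the spring presses the bar on one finger.
- crossbar_mid (a point): Middle of the crossbar (the leg's origin). The leg slides out along the stand's -x axis (towards the robot), 130 mm at most. A spring pulls it back along +x with 3 N when fully in, rising to 5.6 N; friction 0.5 N. It starts fully in and springs back whenever it is not held, even with the cam lever closed.
- lever (a joint): Angle of the black forked cam lever on the leg, rad: 0 = open (prongs lean 25 degrees from upright towards -y), 1.3 = closed at its stop (prongs lean 49 degrees towards +y). It stays where it is left; pushing it takes about 0.05 N m (1 to 4 N).
- lever_axle (a point): Middle of the lever's axle (along x), 37 mm above the worktop, below the crossbar at +20 mm along its y; moves with the leg. Two prongs rise 52 mm from it, one on either side of the bar (each from 11.5 to 25.5 mm off the bar's middle plane in x, 8 mm thick), so fingers sliding along the bar to +y push both.
- leg_index (a point): Tip of the small dark pointer that sticks out of the leg's sleeve towards -y, 30 mm above the worktop, same x as the middle of the crossbar. The leg is at length when this has the same position along the stand's x axis as mark_line.
- mark_line (a point): The length mark: edge of a thin dark upright fin (3 mm thick in x, 24 mm high) on a clip fixed on the panel, on the -y side of the rail, 30 mm above the worktop. Axes as the stand's. Its distance along the stand changes from run to run (leg drawn out 45 to 100 mm).
- mug: Dotted white mug, 91 x 129 x 104 mm, bystander. Origin: centre of its underside.
- salt: Salt shaker, 44 mm across, 90 mm high, bystander. Origin: centre of its underside.
- timer: Round kitchen timer, 70 mm across, 62 mm high, bystander. Origin: centre of its underside.

How it is judged:
On the way, in this order (a step that is already met when the one before it is completed fails the run):
1. the leg is held at the length mark by its crossbar with the lever still open (x of leg_index in the frame of mark_line between -0.005 and 0.005 m and contact force between the fingers and leg above 1 N and value of joint lever below 0.4 rad), for 0.3 s.
2. the cam lever is pushed over to its stop with the leg still held at the mark (x of leg_index in the frame of mark_line between -0.006 and 0.006 m and contact force between the fingers and leg above 1 N and value of joint lever above 1.18 rad), for 0.2 s.
At the end, for the whole second after the job is handed in: The fingers still hold the crossbar (more than 1 N), the leg's pointer is within 6 mm of the length mark and at rest, and the cam lever is closed (past 1.18 of 1.3 rad) (all of step 2 and linear speed of leg below 0.01 m/s); the arm keeps its last pose, push and grip.
It fails at once if the cam lever is closed while the leg is more than 8 mm off the mark (value of joint lever above 0.6 rad and not (x of leg_index in the frame of mark_line between -0.008 and 0.008 m)).
It fails at once if the mug is disturbed (distance of mug from where it was at the start of the episode above 0.03 m or angle between mug's own z axis and vertical above 0.4 rad).
It fails at once if the salt shaker is disturbed (distance of salt from where it was at the start of the episode above 0.03 m or angle between salt's own z axis and vertical above 0.4 rad).
It fails at once if the kitchen timer is disturbed (distance of timer from where it was at the start of the episode above 0.03 m or angle between timer's own z axis and vertical above 0.4 rad).
It also fails if it takes over 40 s, if anything falls off the work surface, if the arm or the gripper's body presses on something with over 40 N, if the wrist force passes 120 N, or if a joint passes its speed limit or range.

## Working session

There is one attempt and no reset: what is moved stays moved. The work goes in short steps, Python scripts to look and compute and a shell command to move; the robot and the scene stay as the last step left them, time stands still between calls to the robot, and variables do not carry over. Pictures are saved under pics/ and viewed, about 8 in all and at most 12, crops included, and the job is handed in when it is done.

```bash
ls; mkdir -p pics; python3 - <<'E'
from station import ctrl
import cv2,numpy as np
for n in("scene","top"):
    cv2.imwrite(f"pics/{n}0.png",ctrl.capture(n)[:,:,::-1]); m=ctrl.camera_model(n); print(n,{k:np.round(v,3).tolist() if not isinstance(v,str) else v for k,v in m.items()})
print(ctrl.sense())
E
```

```text
pics
scene {'fx': 554.42, 'fy': 554.42, 'cx': 321.1, 'cy': 242.435, 'camera_from_world': [[0.587, -0.809, -0.009, -0.299], [0.616, 0.439, 0.653, -0.398], [-0.525, -0.389, 0.757, -0.915], [0.0, 0.0, 0.0, 1.0]]}
top {'fx': 474.79, 'fy': 474.79, 'cx': 333.334, 'cy': 237.319, 'camera_from_world': [[0.004, -1.0, -0.007, 0.032], [0.999, 0.004, 0.054, -0.518], [-0.054, -0.008, 0.999, -1.232], [0.0, 0.0, 0.0, 1.0]]}
{'time_s': 0.1, 'qpos': array([ 1.07959730e+00,  2.77066348e-01, -2.77375627e-02,  1.26802254e+00,
       -1.53791947e-05,  1.46738737e+00]), 'joint_vel': array([ 6.46252908e-04, -1.04113837e-03,  4.33576400e-03, -8.41809032e-04,
        4.53624242e-05, -2.19962176e-03]), 'joint_efforts': array([ 5.69412150e-04, -4.46708000e+01,  2.96128803e+01,  8.45058763e-03,
       -4.45909302e-05,  9.22327814e-07]), 'eef_pos': array([0.23602116, 0.5779541 , 0.2302686 ]), 'eef_rot': array([-3.13957179e+00, -1.94261803e-04,  2.75380240e+00]), 'ft_force': array([ 1.06925234, -0.3936476 , -0.08196196]), 'ft_torque': array([ 0.00027427, -0.07273875, -0.01036309]), 'opening': 0.08553519735470147}
```

View pics/top0.png

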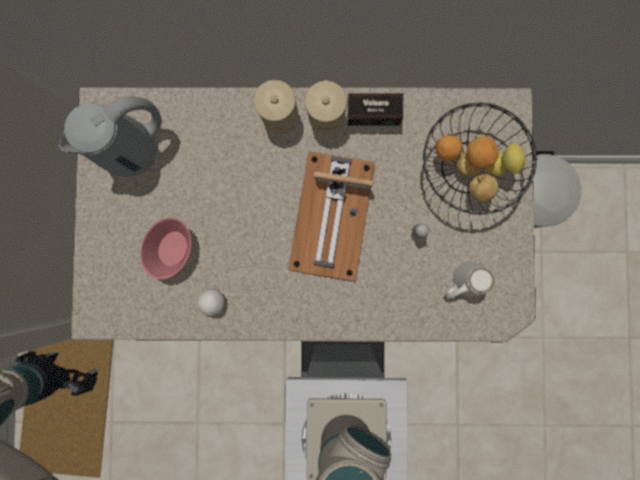

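View pics/scene0.png

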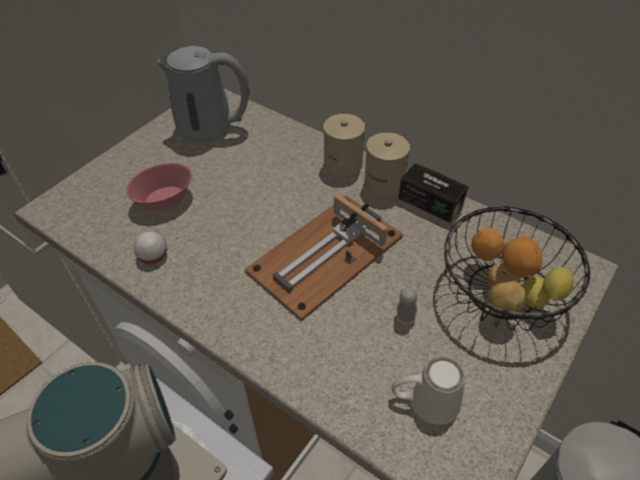

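The top view shows the panel corners at about (309,153), (375,160), (356,279) and (290,271), and the bar from (314,176) to (372,183). The mark clip is at (353,211). The mug, shaker and timer are well clear of the stand.

```bash
cat > h.py <<'E'
from station import ctrl
import numpy as np, cv2
from scipy.spatial.transform import Rotation as R
def ray(n,u,v,z,m=None):
    m=m or ctrl.camera_model(n); T=np.array(m["camera_from_world"])
    d=T[:3,:3].T@np.array([(u-m["cx"])/m["fx"],-(v-m["cy"])/m["fy"],-1]); o=-T[:3,:3].T@T[:3,3]
    return o+d*(z-o[2])/d[2]
def proj(n,p,m=None):
    m=m or ctrl.camera_model(n); T=np.array(m["camera_from_world"]); q=T[:3,:3]@p+T[:3,3]
    return np.array([m["cx"]+m["fx"]*q[0]/-q[2],m["cy"]-m["fy"]*q[1]/-q[2]])
E
python3 - <<'E'
from h import *
print([k for k in ctrl.camera_model("wrist")], [ctrl.camera_model("top").get(k) for k in ctrl.camera_model("top") if k not in("fx","fy","cx","cy","camera_from_world")])
c=np.array([ray("top",u,v,.012) for u,v in[(309,153),(375,160),(356,279),(290,271)]]);print(c.round(3))
print("len",np.linalg.norm(c[0]-c[3]),np.linalg.norm(c[1]-c[2]),np.linalg.norm(c[0]-c[1]))
d=(c[0]+c[1]-c[2]-c[3]);yaw=np.arctan2(d[1],d[0]);ce=c.mean(0);print("ctr",ce,"yaw",yaw)
def loc(p): return (R.from_euler("z",-yaw).apply(p-ce)).round(4)
a,b=ray("top",314,176,.082),ray("top",372,183,.082);print("bar",a,b,(a+b)/2,loc(a),loc(b))
print("mark",ray("top",353,211,.036),loc(ray("top",353,211,.036)))
im=cv2.imread("pics/top0.png")[140:290,280:385];cv2.imwrite("pics/crop1.png",cv2.resize(im,None,fx=4,fy=4,interpolation=2))
print(proj("wrist",(a+b)/2), ctrl.camera_model("wrist"))
E
```

```text
['fx', 'fy', 'cx', 'cy', 'camera_from_world'] []
[[ 0.742  0.1    0.012]
 [ 0.723 -0.075  0.012]
 [ 0.409 -0.025  0.012]
 [ 0.429  0.148  0.012]]
len 0.3162384435208413 0.31835065034883814 0.1759938196231796
ctr [0.57582695 0.03705098 0.012     ] yaw -0.15388141970804425
bar [0.66734969 0.08311832 0.082     ] [ 0.65019016 -0.06168371  0.082     ] [0.65876992 0.01071731 0.082     ] [0.0834 0.0596 0.07  ] [ 0.0886 -0.0862  0.07  ]
mark [ 0.5849231  -0.01601928  0.036     ] [ 0.0171 -0.051   0.024 ]
[ 14.16705909 709.83015855] {'fx': 394.41156934607335, 'fy': 394.41156934607335, 'cx': 317.4001921185623, 'cy': 242.157192341383, 'camera_from_world': array([[ 0.37854772,  0.92557923, -0.00217184, -0.62521226],
       [-0.88616824,  0.3617498 , -0.28955645,  0.03902387],
       [-0.26722177,  0.11153555,  0.95715847, -0.37981962],
       [ 0.        ,  0.        ,  0.        ,  1.        ]])}
```

View pics/crop1.png

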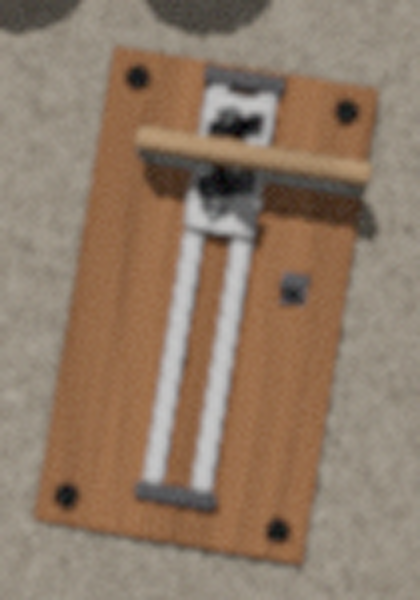

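The crop puts the bar's top from (138,137) to (368,172) and the panel corners at (113,47), (378,88), (302,563) and (37,517). The fin is near (293,290). I'll first turn the tool so that the wrist camera sits on the stand's -y side.

```bash
python3 -m inch '[{"wz":-0.15},{"wz":-0.15},{"wz":-0.15},{"wz":-0.15},{"wz":-0.15},{"wz":-0.15},{"wz":-0.15},{"wz":-0.15},{"wz":-0.15},{"wz":-0.15},{"wz":-0.15},{"wz":-0.15},{}]' 0
cat >> h.py <<'E'
def delta(target,yaw=None):
    s=ctrl.sense(); r=R.from_euler("xyz",s["eef_rot"])
    print("pos",s["eef_pos"].round(4),"rot",s["eef_rot"].round(3),"t",s["time_s"],"open",s["opening"])
    print("tool delta cm",(r.inv().apply(np.array(target)-s["eef_pos"])*100).round(2))
    if yaw is not None: print("rotvec tool",(r.inv()*R.from_euler("xyz",[np.pi,0,yaw])).as_rotvec().round(3))
E
python3 - <<'E'
from h import *
f=lambda x,y,z: ray("top",280+x/4-.375,140+y/4-.375,z)
c=np.array([f(113,47,.012),f(378,88,.012),f(302,563,.012),f(37,517,.012)])
print(c.round(4),np.linalg.norm(c[0]-c[3]),np.linalg.norm(c[0]-c[1]))
d=(c[0]+c[1]-c[2]-c[3]);yaw=np.arctan2(d[1],d[0]);ce=c.mean(0)
b=(f(138,137,.082)+f(368,172,.082))/2
S=R.from_euler("z",yaw)
print(yaw,ce,"bar",b,S.inv().apply(b-ce),"mark",S.inv().apply(f(293,290,.036)-ce))
t=b+S.apply([0,-.042,0]);t[2]=.17;print(t)
delta(t,yaw-np.pi/2)
E
```

```text
[[ 0.7461  0.1033  0.012 ]
 [ 0.7191 -0.0725  0.012 ]
 [ 0.4054 -0.0228  0.012 ]
 [ 0.4346  0.1508  0.012 ]] 0.31506157244042027 0.17780351688980553
-0.15426813975317422 [0.57631349 0.03970528 0.012     ] bar [0.66191721 0.01104618 0.082     ] [ 0.08899078 -0.01516514  0.07      ] mark [ 0.01413538 -0.05387602  0.024     ]
[ 0.65546362 -0.03045504  0.17      ]
pos [0.236  0.578  0.2303] rot [-3.14  -0.     2.754] t 0.1 open 0.08553519735470147
tool delta cm [-61.84 -40.45   6.1 ]
rotvec tool [-1.000e-03 -2.000e-03 -1.804e+00]schema error: expected keys dx, dy, dz, wx, wy, wz
```

```bash
python3 -m inch '[{"dx":0,"dy":0,"dz":0,"wx":0,"wy":0,"wz":-0.15},{"dx":0,"dy":0,"dz":0,"wx":0,"wy":0,"wz":-0.15},{"dx":0,"dy":0,"dz":0,"wx":0,"wy":0,"wz":-0.15},{"dx":0,"dy":0,"dz":0,"wx":0,"wy":0,"wz":-0.15},{"dx":0,"dy":0,"dz":0,"wx":0,"wy":0,"wz":-0.15},{"dx":0,"dy":0,"dz":0,"wx":0,"wy":0,"wz":-0.15},{"dx":0,"dy":0,"dz":0,"wx":0,"wy":0,"wz":-0.15},{"dx":0,"dy":0,"dz":0,"wx":0,"wy":0,"wz":-0.15},{"dx":0,"dy":0,"dz":0,"wx":0,"wy":0,"wz":-0.15},{"dx":0,"dy":0,"dz":0,"wx":0,"wy":0,"wz":-0.15},{"dx":0,"dy":0,"dz":0,"wx":0,"wy":0,"wz":-0.15},{"dx":0,"dy":0,"dz":0,"wx":0,"wy":0,"wz":-0.15},{"dx":0,"dy":0,"dz":0,"wx":0,"wy":0,"wz":0}]' 0
python3 - <<'E'
from h import *
delta([.655,-.030,.17],-.154-np.pi/2)
E
```

```text
time_s: 1.4
eef_pos: [0.2361, 0.5782, 0.2307]
eef_rot: [3.141, -0.001, -1.73]
ft_force: [-0.2, -0.2, 1.2]
opening: 0.043
pos [0.2361 0.5782 0.2307] rot [ 3.141e+00 -1.000e-03 -1.730e+00] t 1.4 open 0.043026745574541274
tool delta cm [ 53.42 -50.98   6.11]
rotvec tool [ 0.    -0.001 -0.005]
```

```bash
python3 -m inch '[{"dx":3,"dy":-2.8,"dz":0,"wx":0,"wy":0,"wz":0},{"dx":3,"dy":-2.8,"dz":0,"wx":0,"wy":0,"wz":0},{"dx":3,"dy":-2.8,"dz":0,"wx":0,"wy":0,"wz":0},{"dx":3,"dy":-2.8,"dz":0,"wx":0,"wy":0,"wz":0},{"dx":3,"dy":-2.8,"dz":0,"wx":0,"wy":0,"wz":0},{"dx":3,"dy":-2.8,"dz":0,"wx":0,"wy":0,"wz":0},{"dx":3,"dy":-2.8,"dz":0.5,"wx":0,"wy":0,"wz":0},{"dx":3,"dy":-2.8,"dz":0.5,"wx":0,"wy":0,"wz":0},{"dx":3,"dy":-2.8,"dz":0.5,"wx":0,"wy":0,"wz":0},{"dx":3,"dy":-2.8,"dz":0.5,"wx":0,"wy":0,"wz":0},{"dx":3,"dy":-2.8,"dz":0.5,"wx":0,"wy":0,"wz":0},{"dx":3,"dy":-2.8,"dz":0.5,"wx":0,"wy":0,"wz":0},{"dx":3,"dy":-2.8,"dz":0.5,"wx":0,"wy":0,"wz":0},{"dx":3,"dy":-2.8,"dz":0.5,"wx":0,"wy":0,"wz":0},{"dx":3,"dy":-2.8,"dz":0.5,"wx":0,"wy":0,"wz":0},{"dx":3,"dy":-2.8,"dz":0.5,"wx":0,"wy":0,"wz":0},{"dx":3,"dy":-2.8,"dz":0.5,"wx":0,"wy":0,"wz":0},{"dx":2.4,"dy":-3.3,"dz":0.5,"wx":0,"wy":0,"wz":0},{"dx":0,"dy":0,"dz":0,"wx":0,"wy":0,"wz":0},{"dx":0,"dy":0,"dz":0,"wx":0,"wy":0,"wz":0}]'
python3 - <<'E'
from h import *
delta([.655,-.030,.17],-.154-np.pi/2)
import json
m=ctrl.camera_model("wrist");im=ctrl.capture("wrist");cv2.imwrite("pics/w1.png",im[:,:,::-1])
json.dump({k:np.array(v).tolist() for k,v in m.items()},open("m1.json","w"))
E
```

```text
time_s: 3.4
eef_pos: [0.6544, -0.0298, 0.1704]
eef_rot: [3.14, 0.0, -1.733]
ft_force: [-0.5, -0.1, 0.1]
opening: 0.0428
pos [ 0.6544 -0.0298  0.1704] rot [ 3.14   0.    -1.733] t 3.4 open 0.04277534158925671
tool delta cm [ 0.01 -0.06  0.04]
rotvec tool [ 0.002  0.    -0.008]
```

View pics/w1.png

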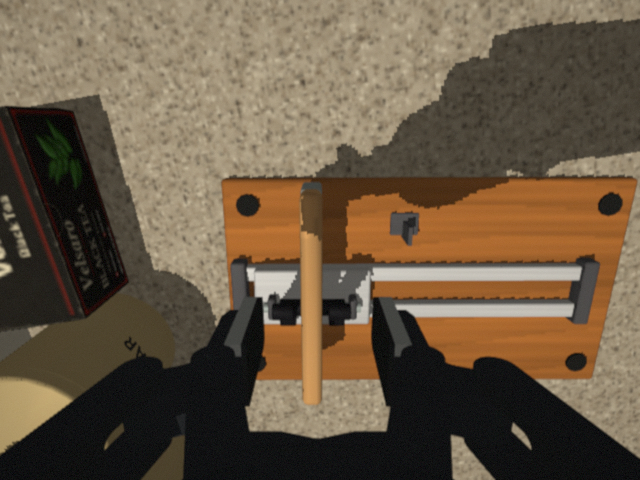

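The wrist view shows the bar upright at u≈312, between the fingers (centre about 314), with its ends at v≈183 and 403. The fin is near (408,230). I'll enlarge this region.

```bash
python3 - <<'E'
import cv2
im=cv2.imread("pics/w1.png")[170:310,285:435];cv2.imwrite("pics/w1c.png",cv2.resize(im,None,fx=4,fy=4,interpolation=cv2.INTER_CUBIC))
E
```

```text
(no output)
```

View pics/w1c.png

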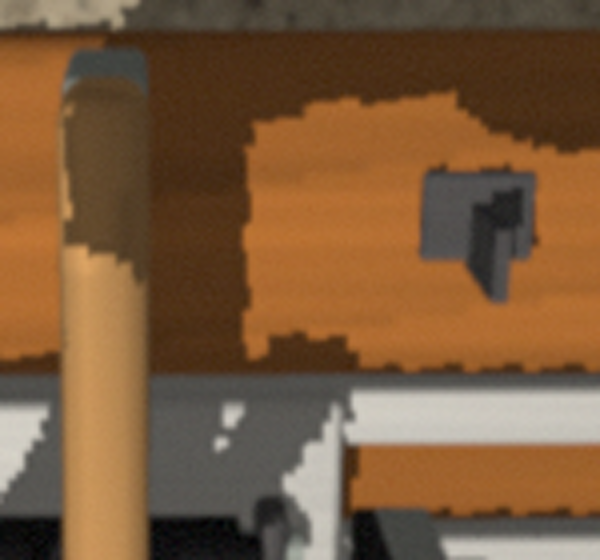

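```bash
python3 - <<'E'
from h import *
import json
m=json.load(open("m1.json"));m["camera_from_world"]=np.array(m["camera_from_world"])
g=lambda x,y,z: ray("w",285+(x-1.5)/4,170+(y-1.5)/4,z,m)
T=m["camera_from_world"];print("cam",-T[:3,:3].T@T[:3,3])
# bar direction from edges centre at crop rows 100 and 540
p,q=g(105,100,.082),g(105,540,.082);d=p-q;print("bar yaw",np.arctan2(d[0],-d[1])*-1)
# panel -y edge: full image (222,180),(637,178)
a,b=ray("w",222,180,.012,m),ray("w",637,178,.012,m);d=a-b;print("edge yaw",np.arctan2(d[1],d[0]),np.linalg.norm(d))
S=R.from_euler("z",-.156);L=lambda w:S.inv().apply(w)
print("bar end L",L(g(105,85,.082)),"bar edges",L(g(62,300,.082)),L(g(148,300,.082)))
for xy in[(490,297),(508,300),(499,298)]:
  print(xy,"z.036",L(g(*xy,.036)))
  w=g(*xy,.036)
  for z in(.036,.03,.02,.012): u=proj("w",np.array([w[0],w[1],z]),m);print("   z",z,(u-[285,170])*4+1.5)
print("grasp tool",L(ctrl.sense()["eef_pos"]))
E
```

```text
cam [ 0.64481401 -0.10213078  0.31358734]
bar yaw 0.16774128266273933
edge yaw -0.15846115472165526 0.3165675822238037
bar end L [0.65641699 0.03794454 0.082     ] bar edges [0.6634151  0.07111449 0.082     ] [0.65019813 0.07121598 0.082     ]
(490, 297) z.036 [0.5866619  0.08540711 0.036     ]
   z 0.036 [490. 297.]
   z 0.03 [482.97153867 287.58838161]
   z 0.02 [471.84359287 272.68725683]
   z 0.012 [463.43014746 261.42104451]
(508, 300) z.036 [0.58330767 0.08601159 0.036     ]
   z 0.036 [508. 300.]
   z 0.03 [500.62726618 290.53590839]
   z 0.02 [488.95388978 275.5512492 ]
   z 0.012 [480.12777506 264.22150906]
(499, 298) z.036 [0.58499116 0.08561277 0.036     ]
   z 0.036 [499. 298.]
   z 0.03 [491.79866955 288.57092694]
   z 0.02 [480.39690725 273.642012  ]
   z 0.012 [471.77634271 262.35466262]
grasp tool [0.65047559 0.07304126 0.17072811]
```

The light strip in the crop at (490-508, up to 300) is the fin's top face. In the stand's frame the bar lies 71.8 mm in +x from the fin, and the tool is about 40 mm to -y of the bar's middle, as wanted. I'll descend round the bar and then close to about 20 mm.

```bash
python3 -m inch '[{"dx":0,"dy":-0.3,"dz":2,"wx":0,"wy":0,"wz":0},{"dx":0,"dy":0,"dz":2,"wx":0,"wy":0,"wz":0},{"dx":0,"dy":0,"dz":2,"wx":0,"wy":0,"wz":0},{"dx":0,"dy":0,"dz":2,"wx":0,"wy":0,"wz":0},{"dx":0,"dy":0,"dz":2,"wx":0,"wy":0,"wz":0},{"dx":0,"dy":0,"dz":1.7,"wx":0,"wy":0,"wz":0},{"dx":0,"dy":0,"dz":0,"wx":0,"wy":0,"wz":0},{"dx":0,"dy":0,"dz":0,"wx":0,"wy":0,"wz":0}]'
python3 -m inch '[{"dx":0,"dy":0,"dz":0,"wx":0,"wy":0,"wz":0},{"dx":0,"dy":0,"dz":0,"wx":0,"wy":0,"wz":0},{"dx":0,"dy":0,"dz":0,"wx":0,"wy":0,"wz":0},{"dx":0,"dy":0,"dz":0,"wx":0,"wy":0,"wz":0}]' 0.55 20
python3 - <<'E'
from h import *
delta([.655,-.030,.053],-.157-np.pi/2)
cv2.imwrite("pics/w2.png",ctrl.capture("wrist")[:,:,::-1])
E
```

```text
time_s: 4.25
eef_pos: [0.6568, -0.0285, 0.0547]
eef_rot: [3.141, 0.0, -1.729]
ft_force: [1.1, 0.1, 0.6]
opening: 0.0422
time_s: 4.65
eef_pos: [0.658, -0.0297, 0.055]
eef_rot: [-3.14, 0.0, -1.73]
ft_force: [-1.0, 0.3, 0.4]
opening: 0.0191
pos [ 0.658  -0.0297  0.055 ] rot [-3.14  0.   -1.73] t 4.65 open 0.019147273600880286
tool delta cm [0.08 0.29 0.2 ]
rotvec tool [-0.001  0.    -0.002]
```

View pics/w2.png

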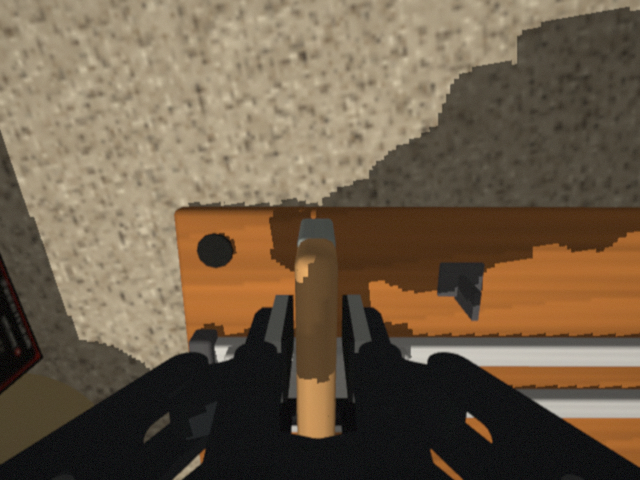

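Bar (mid u≈316) sits centred between the fingers, whose inner faces are at about 290 and 345. Next I'll draw most of the way out.

```bash
python3 -m inch '[{"dx":0,"dy":0.5,"dz":0,"wx":0,"wy":0,"wz":0},{"dx":0,"dy":1,"dz":0,"wx":0,"wy":0,"wz":0},{"dx":0,"dy":1,"dz":0,"wx":0,"wy":0,"wz":0},{"dx":0,"dy":1,"dz":0,"wx":0,"wy":0,"wz":0},{"dx":0,"dy":1,"dz":0,"wx":0,"wy":0,"wz":0},{"dx":0,"dy":1,"dz":0,"wx":0,"wy":0,"wz":0},{"dx":0,"dy":1,"dz":0,"wx":0,"wy":0,"wz":0},{"dx":0,"dy":0.5,"dz":0.1,"wx":0,"wy":0,"wz":0},{"dx":0,"dy":0,"dz":0,"wx":0,"wy":0,"wz":0},{"dx":0,"dy":0,"dz":0,"wx":0,"wy":0,"wz":0},{"dx":0,"dy":0,"dz":0,"wx":0,"wy":0,"wz":0}]'
python3 - <<'E'
from h import *
import json
delta([.655,-.030,.053],-.157-np.pi/2)
m=ctrl.camera_model("wrist");im=ctrl.capture("wrist")[:,:,::-1]
json.dump({k:np.array(v).tolist() for k,v in m.items()},open("m3.json","w"))
cv2.imwrite("pics/w3.png",im);cv2.imwrite("pics/w3c.png",cv2.resize(im[190:390,220:420],None,fx=3,fy=3,interpolation=cv2.INTER_CUBIC))
E
```

```text
time_s: 5.8
eef_pos: [0.589, -0.0186, 0.0537]
eef_rot: [-3.141, 0.0, -1.729]
ft_force: [4.2, 0.0, 2.7]
opening: 0.019
pos [ 0.589  -0.0186  0.0537] rot [-3.141  0.    -1.729] t 5.8 open 0.019023424636541695
tool delta cm [ 0.09 -6.69  0.07]
rotvec tool [-0.001  0.    -0.002]
```

View pics/w3c.png

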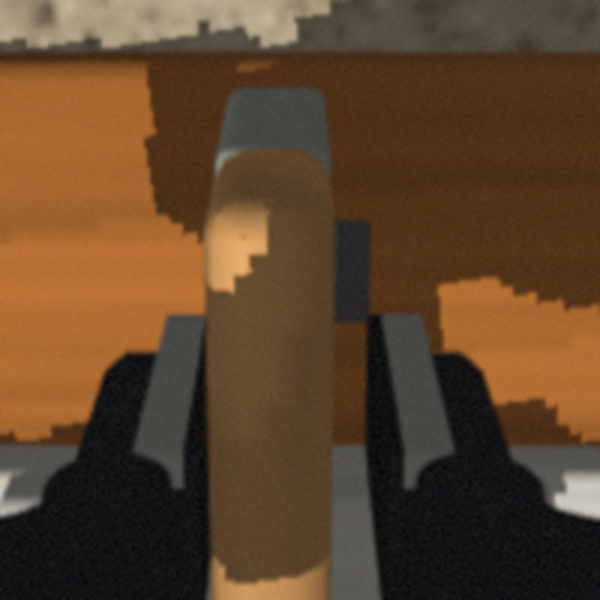

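The bar now rests on the +x finger (crop u 207-330) and hides the fin. The clip's right edge shows at crop u≈370, v 220-320.

```bash
python3 - <<'E'
from h import *
import json
def ld(f):
    m=json.load(open(f));m["camera_from_world"]=np.array(m["camera_from_world"]);return m
m1,m3=ld("m1.json"),ld("m3.json")
S=R.from_euler("z",-.157);L=lambda w:S.inv().apply(w).round(4)
g1=lambda x,y,z: ray("w",285+(x-1.5)/4,170+(y-1.5)/4,z,m1)
g3=lambda x,y,z: ray("w",220+(x-1)/3,190+(y-1)/3,z,m3)
print("w1 bar",L(g1(105,300,.082)),"fin",L(g1(499,260,.036)))
for z in(.012,.016): print("clip right/left w1",L(g1(535,240,z)),L(g1(421,250,z)),"w3 right",L(g3(370,260,z)),L(g3(370,300,z)))
print("w3 bar",L(g3(269,400,.082)),L(g3(208,400,.082)),L(g3(331,400,.082)))
print("tcp",L(ctrl.sense()["eef_pos"]))
im=ctrl.capture("scene")[:,:,::-1];cv2.imwrite("pics/s3.png",im)
u=proj("scene",S.apply([.585,.08,.03]));print(u)
x,y=int(u[0])-50,int(u[1])-45
cv2.imwrite("pics/s3c.png",cv2.resize(im[y:y+90,x:x+100],None,fx=6,fy=6,interpolation=cv2.INTER_CUBIC));print(x,y)
E
```

```text
w1 bar [0.6567 0.0718 0.082 ] fin [0.5854 0.0789 0.036 ]
clip right/left w1 [0.5726 0.0817 0.012 ] [0.5951 0.0836 0.012 ] w3 right [0.5738 0.0749 0.012 ] [0.5736 0.0822 0.012 ]
clip right/left w1 [0.5737 0.0806 0.016 ] [0.5959 0.0825 0.016 ] w3 right [0.574  0.0733 0.016 ] [0.5739 0.0804 0.016 ]
w3 bar [0.5892 0.0631 0.082 ] [0.5958 0.0631 0.082 ] [0.5825 0.0631 0.082 ]
tcp [0.5847 0.0737 0.0536]
[347.66960416 251.7472919 ]
297 206
```

View pics/s3c.png

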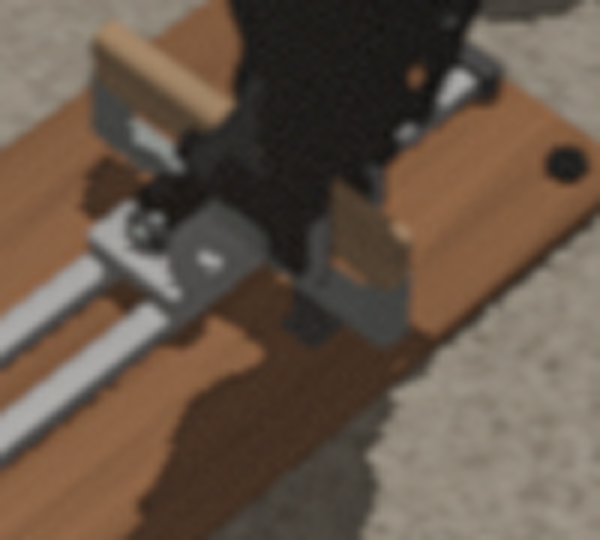

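The scene view is too dark at the pointer to measure there. The wrist pictures agree with each other: the fin's x is 0.585 from its own top face and also from the clip's right edge in both pictures. The bar is at 0.589, so 4 mm is left to draw.

```bash
python3 -m inch '[{"dx":0,"dy":0.4,"dz":0,"wx":0,"wy":0,"wz":0},{"dx":0,"dy":0,"dz":0,"wx":0,"wy":0,"wz":0},{"dx":0,"dy":0,"dz":0,"wx":0,"wy":0,"wz":0},{"dx":0,"dy":0,"dz":0,"wx":0,"wy":0,"wz":0},{"dx":0,"dy":0,"dz":0,"wx":0,"wy":0,"wz":0},{"dx":0,"dy":0,"dz":0,"wx":0,"wy":0,"wz":0},{"dx":0,"dy":0,"dz":0,"wx":0,"wy":0,"wz":0}]'
python3 - <<'E'
from h import *
S=R.from_euler("z",-.157)
print("tcp",S.inv().apply(ctrl.sense()["eef_pos"]))
im=ctrl.capture("wrist")[:,:,::-1]
cv2.imwrite("pics/w4c.png",cv2.resize(im[190:390,220:420],None,fx=3,fy=3,interpolation=cv2.INTER_CUBIC))
E
```

```text
time_s: 6.6
eef_pos: [0.5847, -0.0179, 0.0533]
eef_rot: [-3.141, 0.0, -1.729]
ft_force: [4.7, -0.4, 2.1]
opening: 0.0196
tcp [0.5803305  0.07376764 0.05333107]
```

View pics/w4c.png

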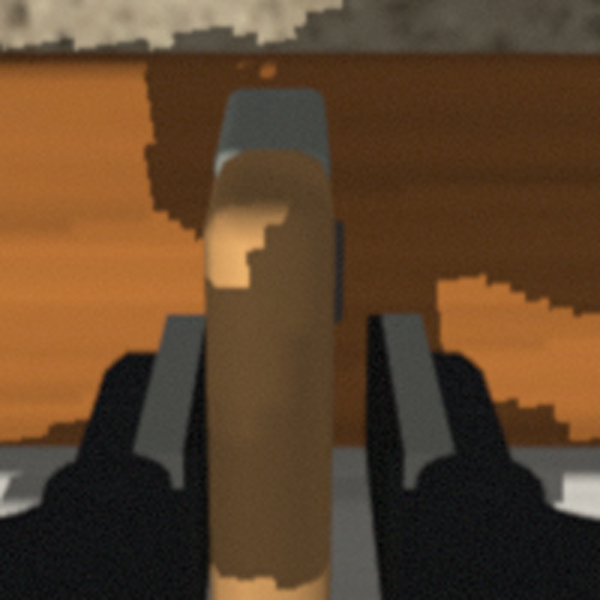

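The clip edge at crop u=343, 12 px right of the bar edge, fits alignment, and the wrist force of 4.7 N shows the spring on the finger. Next I'll slide along the bar.

```bash
python3 -m inch '[{"dx":-0.5,"dy":0,"dz":0,"wx":0,"wy":0,"wz":0},{"dx":-0.5,"dy":0,"dz":0,"wx":0,"wy":0,"wz":0},{"dx":-0.5,"dy":0,"dz":0,"wx":0,"wy":0,"wz":0},{"dx":-0.5,"dy":0,"dz":0,"wx":0,"wy":0,"wz":0},{"dx":-0.5,"dy":0,"dz":0,"wx":0,"wy":0,"wz":0},{"dx":-0.5,"dy":0,"dz":0,"wx":0,"wy":0,"wz":0},{"dx":-0.5,"dy":0,"dz":0,"wx":0,"wy":0,"wz":0},{"dx":0,"dy":0,"dz":0,"wx":0,"wy":0,"wz":0}]'
python3 - <<'E'
from h import *
S=R.from_euler("z",-.157);s=ctrl.sense()
print("tcp",S.inv().apply(s["eef_pos"]),"f",S.inv().apply(s["ft_force"]))
E
python3 -m inch '[{"dx":-0.4,"dy":0,"dz":0,"wx":0,"wy":0,"wz":0},{"dx":-0.4,"dy":0,"dz":0,"wx":0,"wy":0,"wz":0},{"dx":-0.4,"dy":0,"dz":0,"wx":0,"wy":0,"wz":0},{"dx":-0.4,"dy":0,"dz":0,"wx":0,"wy":0,"wz":0},{"dx":-0.4,"dy":0,"dz":0,"wx":0,"wy":0,"wz":0},{"dx":0,"dy":0,"dz":0,"wx":0,"wy":0,"wz":0},{"dx":0,"dy":0,"dz":0,"wx":0,"wy":0,"wz":0}]'
python3 - <<'E'
from h import *
S=R.from_euler("z",-.157);s=ctrl.sense()
print("tcp",S.inv().apply(s["eef_pos"]),"f",S.inv().apply(s["ft_force"]))
E
```

```text
time_s: 7.45
eef_pos: [0.5895, 0.0156, 0.0528]
eef_rot: [3.141, -0.004, -1.73]
ft_force: [4.8, -3.4, 0.3]
opening: 0.0193
tcp [0.57983186 0.10755034 0.05280891] f [ 5.25284441 -2.62791099  0.2815321 ]
time_s: 8.15
eef_pos: [0.5926, 0.0344, 0.0529]
eef_rot: [3.141, -0.005, -1.731]
ft_force: [4.0, -5.4, 1.6]
opening: 0.019
tcp [0.57989776 0.12665135 0.05287687] f [ 4.80052019 -4.69140154  1.63274944]
```

```bash
cat > st.py <<'E'
from h import *
S=R.from_euler("z",-.157);s=ctrl.sense()
print("tcp",S.inv().apply(s["eef_pos"]).round(4),"f",S.inv().apply(s["ft_force"]).round(1))
E
python3 -m inch '[{"dx":-0.3,"dy":0,"dz":0,"wx":0,"wy":0,"wz":0},{"dx":-0.3,"dy":0,"dz":0,"wx":0,"wy":0,"wz":0},{"dx":0,"dy":0,"dz":0,"wx":0,"wy":0,"wz":0},{"dx":0,"dy":0,"dz":0,"wx":0,"wy":0,"wz":0}]'; python3 st.py
python3 -m inch '[{"dx":-0.3,"dy":0,"dz":0,"wx":0,"wy":0,"wz":0},{"dx":0,"dy":0,"dz":0,"wx":0,"wy":0,"wz":0},{"dx":0,"dy":0,"dz":0,"wx":0,"wy":0,"wz":0}]'; python3 st.py
python3 -m inch '[{"dx":-0.2,"dy":0,"dz":0,"wx":0,"wy":0,"wz":0},{"dx":0,"dy":0,"dz":0,"wx":0,"wy":0,"wz":0},{"dx":0,"dy":0,"dz":0,"wx":0,"wy":0,"wz":0}]'; python3 st.py
```

```text
time_s: 8.55
eef_pos: [0.5932, 0.04, 0.0525]
eef_rot: [3.14, -0.006, -1.731]
ft_force: [4.0, -5.1, 0.1]
opening: 0.0193
tcp [0.5797 0.1322 0.0525] f [ 4.7 -4.4  0.1]
time_s: 8.85
eef_pos: [0.5937, 0.043, 0.0525]
eef_rot: [3.14, -0.006, -1.731]
ft_force: [3.9, -5.4, -0.3]
opening: 0.0191
tcp [0.5797 0.1353 0.0525] f [ 4.7 -4.7 -0.3]
time_s: 9.15
eef_pos: [0.594, 0.0449, 0.0525]
eef_rot: [3.14, -0.006, -1.731]
ft_force: [3.5, -6.1, -0.5]
opening: 0.019
tcp [0.5797 0.1372 0.0525] f [ 4.4 -5.4 -0.5]
```

```bash

python3 -m inch '[{"dx":-0.2,"dy":0,"dz":0,"wx":0,"wy":0,"wz":0},{"dx":0,"dy":0,"dz":0,"wx":0,"wy":0,"wz":0},{"dx":0,"dy":0,"dz":0,"wx":0,"wy":0,"wz":0}]'>/dev/null; python3 st.py
python3 -m inch '[{"dx":-0.2,"dy":0,"dz":0,"wx":0,"wy":0,"wz":0},{"dx":0,"dy":0,"dz":0,"wx":0,"wy":0,"wz":0},{"dx":0,"dy":0,"dz":0,"wx":0,"wy":0,"wz":0}]'>/dev/null; python3 st.py
python3 - <<'E'
from h import *
im=ctrl.capture("wrist")[:,:,::-1];cv2.imwrite("pics/w5.png",im)
im=ctrl.capture("scene")[:,:,::-1];cv2.imwrite("pics/s5.png",im)
a=cv2.resize(cv2.imread("pics/w5.png"),(600,450));b=cv2.resize(im[195:300,290:405],None,fx=5,fy=5,interpolation=2)
cv2.imwrite("pics/s5c.png",np.clip(b*1.8,0,255).astype(np.uint8))
E
```

```text
tcp [0.5797 0.1389 0.0525] f [ 5.7 -5.9  1.1]
tcp [0.5797 0.1392 0.0525] f [ 4.1 -9.9  0.8]
```

View pics/s5c.png

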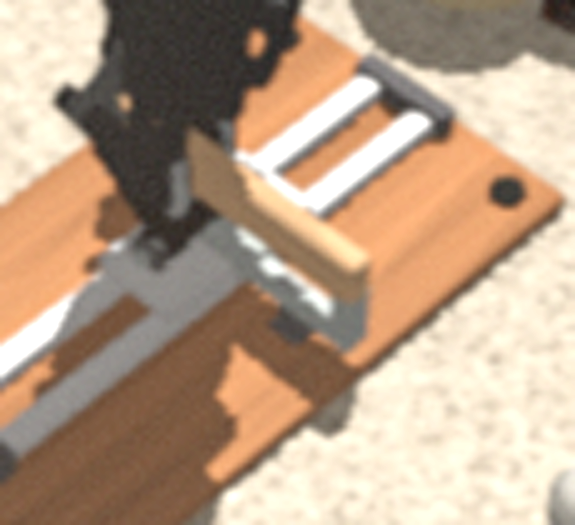

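The hand is stopped at y=0.139 while the force rises from 6 to 10 N, so the lever is on its stop. The scene crop shows the hand past the sleeve and the bar still drawn out. One more wrist look to check the alignment.

View pics/w5.png

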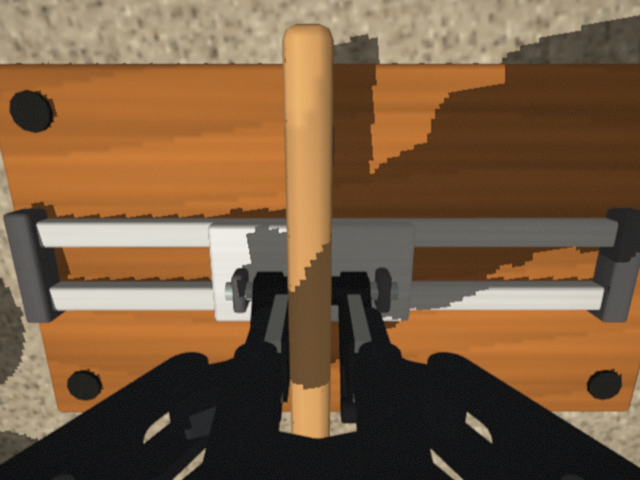

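The 22 mm clip is now hidden evenly behind the bar (u 285-332), whose shadow at clip depth is about 22 mm, so the pointer is on the mark to within about a millimetre. I'll let it settle, then hand in.

```bash
python3 -m inch '[{"dx":-0.1,"dy":0,"dz":0,"wx":0,"wy":0,"wz":0},{"dx":0,"dy":0,"dz":0,"wx":0,"wy":0,"wz":0},{"dx":0,"dy":0,"dz":0,"wx":0,"wy":0,"wz":0},{"dx":0,"dy":0,"dz":0,"wx":0,"wy":0,"wz":0},{"dx":0,"dy":0,"dz":0,"wx":0,"wy":0,"wz":0}]'; python3 st.py; python3 -c "
from station import ctrl
print(ctrl.job_done())"
```

```text
time_s: 10.35
eef_pos: [0.5943, 0.0469, 0.0526]
eef_rot: [3.14, -0.013, -1.732]
ft_force: [3.5, -13.4, 2.4]
opening: 0.0192
tcp [0.5797 0.1392 0.0526] f [  5.5 -12.7   2.4]
the job is handed in; nothing more can be done
None
```

The job is handed in at 10.4 s on the robot's clock, with the hand still holding the leg at the mark and the lever pushed to its stop. I got no verdict back, so the result rests on my own checks below.

**What I did:** I closed the fingers loosely round the crossbar (19 mm opening), about 40 mm to the -y side of its middle. I drew the leg out about 72 mm until the bar was over the fin. Then I slid the hand about 65 mm along the bar to push the lever over.

**Last checks:**
- **Leg at the mark:** The hand's position along the draw direction changed by only 0.6 mm during the slide. In the last wrist picture the clip is hidden evenly behind the bar, which puts the pointer within about 1 mm of the mark.
- **Leg held:** The spring pressed the bar on the finger with about 5 N.
- **Lever closed:** The hand stalled at the same spot while the push rose from 6 to 13 N. I took that as the stop, since the lever angle can't be read directly.
- **Bystanders:** I never moved near the mug, salt shaker or timer.

**Disagreements:**
- The first top-camera estimate of the draw was 75 mm, against 72 mm from the wrist camera. I used the sharper wrist value.
- The wrist camera read about 2 mm off the arm's own measured position. That largely cancels, because I compared the bar and the mark with the same camera.
- The pointer itself was too dark to see directly in the scene camera, so I used the bar's middle plane for it.

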